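# Open the tall sample jar

## Task

Open the taller of the two lidded white sample jars that are clamped to the bench: unscrew its black lid anticlockwise (seen from above) until the threads let go, lift it off, and set it down right way up inside the flat square steel tray. Do not touch the short jar.

Things in the scene. Friction and masses are not known exactly. Their poses are not given: they have to be found in the camera images.
- lid_centre (a point): Centre of the tall jar's loose black screw lid: ribbed round cap, 57 mm wide, 34 mm high, 50 g; z axis up. Grip it across from above at any yaw. As found it is 0 to 0.2 rad looser than tight. Turning it 2.1 rad (120 degrees) anticlockwise from above, in one grip or several, always frees it; it may stay at its height meanwhile, and stays where left. Then lift it 34 mm straight up to clear the neck.
- tall_jar: Tall white jar, 64 mm wide, fixed in a collar on a 100 mm square aluminium plate bolted down. Origin on the bench under its axis, z up; shoulder 136, rim 170, lid top 174 mm up. Neck 37 mm wide, 46 over its two-start right-hand thread. Lid's x axis along the jar's x axis = tight; threads free the lid from 1.8 rad anticlockwise; a stop is met at 2.6. Until then they hold it down.
- short_jar: The other lidded white jar, 72 mm wide, in the same kind of holder and with the same black lid, whose top stands only 111 mm over the bench. Origin on the bench under its axis. To be left alone; it does not move.
- tray_in (a point): Centre of the inner floor (3 mm over the bench) of the shallow square steel tray, 170 mm wide outside, 164 mm inside, its rim 12 mm over the bench; x and y axes along its sides. The tray is fixed.
Things that resemble listed ones, but are neither listed nor needed, are in the scene too. Of the things shaped like the part that bears lid_centre, the black one is meant. Leave any green look-alike of the tall_jar alone.

How it is judged (in metres and radians):
On the way, in this order (a step that is already met when the one before it is completed fails the run):
1. the lid has been turned more than 60 degrees while still on the jar (angle between the x axis of lid_centre and the x axis of tall_jar, either way round above 1.05 rad and horizontal distance between lid_centre and tall_jar below 0.006 m and z of lid_centre in the frame of tall_jar below 0.169 m), for 0.1 s.
2. the lid has been lifted off the neck (z of lid_centre in the frame of tall_jar above 0.191 m), for 0.1 s.
At the end, for the whole second after the job is handed in: The lid of the tall jar lies inside the tray (its centre within 60 mm of the tray's centre along both sides), flat on the tray's floor (centre 12 to 22 mm over it), right way up within 0.15 rad, and stays there (x of lid_centre in the frame of tray_in between -0.06 and 0.06 m and y of lid_centre in the frame of tray_in between -0.06 and 0.06 m and z of lid_centre in the frame of tray_in between 0.012 and 0.022 m and angle between lid_centre's own z axis and vertical below 0.15 rad); the robot touches nothing.
It fails at once if the robot pushes against the short jar (more than 3 N) (contact force between any of the fingers, the arm and short_jar above 3 N).
It also fails if it takes over 45 s, if anything falls off the work surface, if the arm or the gripper's body presses on something with over 40 N, if the wrist force passes 120 N, or if a joint passes its speed limit or range.

## Robot

A 6-joint arm with a two-finger parallel gripper is mounted at the origin on a cart in front of the work surface, level with it; the furniture and walls round the work are solid. World frame = base frame: x ahead of the robot, y to its left, z up, the work surface at z = 0. Lengths are in mm, angles in degrees, forces in N, time in s.
With the tool pointing down it reaches from about 350 to 850 mm from the base axis. Payload 8.1 kg.
Tool frame: the origin (TCP) lies midway between the tips of the shut fingers; the grasp point (between the pads) lies 19 mm behind it; x points along the fingers, y is the direction in which the jaws open and shut, and the axes are right-handed (so a half turn about x gives the same grasp; the last joint's range is limited). The gripper opens to 85 mm and grips with 20 to 120 N. Pads are 22 mm wide; open, the fingers measure 114 mm over their backs; the gripper's body (76 mm by 85 mm) begins 54 mm behind the grasp point. The pads swing forward as they close: fully open they stand 13 mm farther back than shut.
Start: joints at [63.69, 7.471, 85.268, -0, 87.261, -4.893], TCP at [219.073, 558.581, 231.292] pointing down, gripper open.
Joint ranges: [-169.43, 169.43], [-51.17, 129.36], [1.28, 143.12], [-76.62, 256.62], [0, 156.53], [-152.29, 152.29]. Speed limits (degrees/s): [136.94, 136.94, 159.86, 180, 180, 180].

## Interface

Orientations are given as [roll, pitch, yaw] about the fixed x, y, z axes, in that order (R = Rz(yaw) Ry(pitch) Rx(roll)).
In Python, from bench import r, snapshot, workorder gives the robot as it stands.
- The arm moves only by the tool send_rows, never from a script. Its arguments are lists of equal length, an entry for each row: "offset": the shift along the tool's x, y, z in cm, a list of three; "dr": the turn, a rotation vector about the tool's x, y, z in degrees, a list of three; "grip": the opening in per cent of the stroke, from 0 (shut) to 100 (fully open). In form: {"offset": [[dx, dy, dz], ...], "dr": [[rx, ry, rz], ...], "grip": [grip, ...]}. A call has 1 to 5 rows; each row shifts and turns the commanded pose from where the row before left it, along the tool's axes as they then stand; what a row does not reach is not made up. A row lasts 1/8 s, in which the tool goes at most 62.5 mm and 10.7 degrees, less where a joint would pass 70% of its speed; a pose out of reach is approached as far as the arm can. A call with a gripper value outside its range is refused whole. The fingers move at their own pace and stop on an object; "force" is the grip in N (left out, the last holds). Time passes only in rows, so rows that do not move let the fingers close. It gives the time, the measured TCP pose, the force and the opening at its end, in the units of the state.
- r.sense(): the state, without advancing time (a new reading comes with each control period).
- snapshot(name): name is "scene" or "top"; returns a dict with "pixels" (480x640x3 uint8, red, green, blue), "fx", "fy", "cx", "cy" (pixels), "world_to_cam" (4x4, takes a point from world to camera coordinates). Camera axes: x right, y up, looking along -z (the intrinsics and any distortion apply to the point x, -y, -z); pixel columns grow to the right and rows downward; lengths in mm; the calibration is good to about 2 mm. A picture is of the moment at which its call begins. There is no depth.
- workorder.hand_in(): hands the job in, once; it reports no verdict.
The state is a dict: "time": time; "joint_pos": joint angles; "qd": joint speeds; "joint_efforts": joint torques, N m; "tool_pos": TCP position; "tcp_rot": TCP orientation; "ft_force": force on the tool from outside, world axes, zero at the start; "wrist_torque": the same for the moment, N m; "finger_gap": finger opening in mm.
Only numpy, scipy, OpenCV 4.12 (cv2) and the standard library are available. Lean on these libraries where they do the work, as an engineer would, in place of code of your own. Each camera call takes 0.05 s, during which the arm holds its last target.

## Working session

There is one attempt and no reset: what is moved stays moved. The work goes in short steps, Python scripts to look and compute and a tool call to move; the robot and the scene stay as the last step left them, time stands still between calls to the robot, and variables do not carry over. Pictures are saved under pics/ and viewed, and the job is handed in when it is done.

Besides the shell and the picture viewer there is one more tool, called after "Request:" in YAML: its name, and indented under it one key for each argument. send_rows: Moves the arm, as the interface text tells. Its arguments: {"type":"object","properties":{"offset":{"type":"array","items":{"type":"array","items":{"type":"number"}}},"dr":{"type":"array","items":{"type":"array","items":{"type":"number"}}},"grip":{"type":"array","items":{"type":"number"}},"force":{"type":"number"}},"required":["offset","dr","grip"]}

```bash
mkdir -p pics; ls
python3 - <<'E'
from bench import r,snapshot
import cv2,json,numpy as np
print(r.sense())
for n in("scene","top"):
    s=snapshot(n);cv2.imwrite(f"pics/{n}0.png",s["pixels"][:,:,::-1])
    print({k:(v if k!="pixels" else 0) for k,v in s.items()})
    s['pixels']=0
E
```

```text
pics
{'time': 0.0, 'joint_pos': array([ 6.36902535e+01,  7.51502247e+00,  8.53309998e+01, -3.67553466e-04,
        8.72609530e+01, -4.89178547e+00]), 'qd': array([ 0.02219211, -0.00975636,  0.00956218, -0.08158164, -0.09085813,
        0.10499912]), 'joint_efforts': array([ 3.70067301e-04, -5.69380903e+01, -5.00552952e+01, -3.35176810e-04,
        1.46002381e-02,  7.05171004e-06]), 'tool_pos': array([218.82160004, 558.07433425, 230.22883219]), 'tcp_rot': array([ -94.69516789,   89.89302411, -116.11311097]), 'ft_force': array([ 0.27440257, -0.34205307, -0.17166021]), 'wrist_torque': array([ 0.00378674, -0.04127587, -0.01188404]), 'finger_gap': 85.51268892034687}
{'pixels': 0, 'fx': 526.8252877420988, 'fy': 526.8252877420988, 'cx': 313.49322688124806, 'cy': 234.6647533441856, 'world_to_cam': array([[ 7.92529389e-01, -6.09831911e-01,  1.48576151e-03,
        -3.35657916e+02],
       [ 2.62523124e-01,  3.43368550e-01,  9.01764741e-01,
        -2.89004062e+02],
       [-5.50435079e-01, -7.14285013e-01,  4.32224646e-01,
        -8.30199260e+02],
       [ 0.00000000e+00,  0.00000000e+00,  0.00000000e+00,
         1.00000000e+00]])}
{'pixels': 0, 'fx': 550.8800400964967, 'fy': 550.8800400964967, 'cx': 322.08670897823475, 'cy': 240.53816317862325, 'world_to_cam': array([[-1.30762086e-02, -9.99914225e-01, -7.45294135e-04,
         8.48694219e+01],
       [ 9.95953059e-01, -1.30906817e-02,  8.89164715e-02,
        -5.16019456e+02],
       [-8.89186011e-02,  4.20412356e-04,  9.96038807e-01,
        -1.26450653e+03],
       [ 0.00000000e+00,  0.00000000e+00,  0.00000000e+00,
         1.00000000e+00]])}
```

View pics/scene0.png

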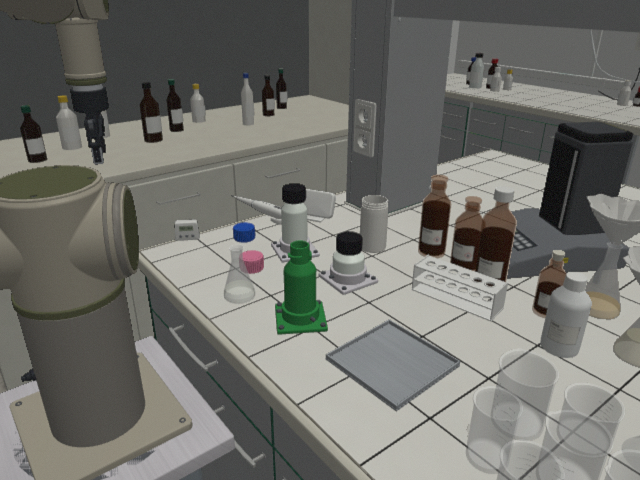

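View pics/top0.png

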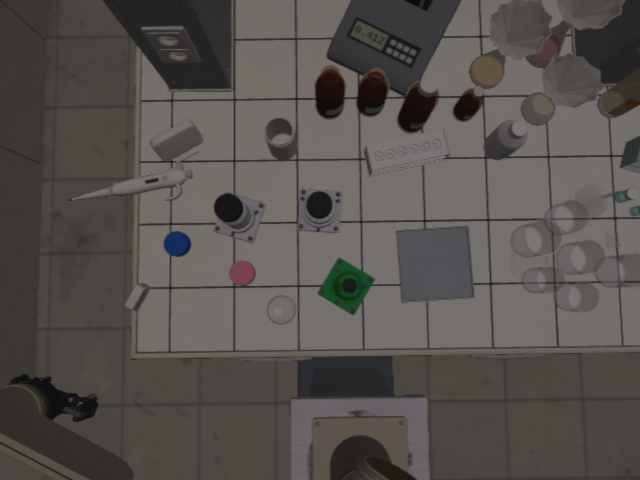

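Candidates for the wanted lid are:
- the black lid on the tall white jar: top (229,207), scene (293,193)
- the black lid on the short white jar: top (319,206), scene (349,243)
- the blue lid lying at top (177,243)
- the pink lid lying at top (242,273)
- the green jar: top (347,286), scene (300,285)

The tall white jar at top (229,207) fits the description. I'll check it in a close crop and measure it.

```bash
cat > h.py <<'E'
import numpy as np,cv2
from bench import r,snapshot,workorder
def proj(s,P):
    P=np.atleast_2d(P).astype(float);W=s["world_to_cam"]
    c=P@W[:3,:3].T+W[:3,3]
    return np.c_[s["cx"]+s["fx"]*c[:,0]/-c[:,2], s["cy"]-s["fy"]*c[:,1]/-c[:,2]]
def onplane(s,uv,z):
    W=s["world_to_cam"];d=np.array([(uv[0]-s["cx"])/s["fx"],-(uv[1]-s["cy"])/s["fy"],-1.])
    d=W[:3,:3].T@d;o=-W[:3,:3].T@W[:3,3]
    return o+d*(z-o[2])/d[2]
def circ(c,rad,z,n=72):
    a=np.linspace(0,2*np.pi,n);return np.c_[c[0]+rad*np.cos(a),c[1]+rad*np.sin(a),np.full(n,z)]
E
python3 - <<'E'
from h import *
t=snapshot("top");s=snapshot("scene")
from scipy.optimize import least_squares
for nm,uvt,z in (("tall",(229,207),174),("short",(319,206),111)):
    print(nm,onplane(t,uvt,z))
c=onplane(t,(229,207),174)
ct=[(397,231),(467,227),(473,297),(402,301)]
print([onplane(t,p,12).round(0) for p in ct])
sc=[(390,322),(458,362),(396,402),(327,360)]
print([onplane(s,p,12).round(0) for p in sc])
def ov(s,box,k,name,cs):
    u0,v0,u1,v1=box;im=cv2.resize(s["pixels"][v0:v1,u0:u1,::-1],None,fx=k,fy=k,interpolation=cv2.INTER_CUBIC)
    im=cv2.convertScaleAbs(im,alpha=1.7,beta=15)
    im2=im.copy()
    for q in cs: cv2.polylines(im2,[((proj(s,q)-[u0-.5,v0-.5])*k).astype(np.int32)],False,(0,0,255),1)
    cv2.imwrite(name,np.hstack([im,im2]))
cs=[circ(c,28.5,174),circ(c,28.5,140),circ(c,32,136)]
ov(t,(200,180,270,250),5,"pics/ct.png",cs)
ov(s,(260,175,330,260),5,"pics/cs.png",cs)
E
```

```text
tall [575.96087007 270.254606   174.        ]
short [585.22493632  83.89857628 111.        ]
[array([538., -99.,  12.]), array([ 546., -265.,   12.]), array([ 381., -273.,   12.]), array([ 374., -107.,   12.])]
[array([ 535., -104.,   12.]), array([ 544., -264.,   12.]), array([ 385., -267.,   12.]), array([ 363., -118.,   12.])]
```

View pics/ct.png

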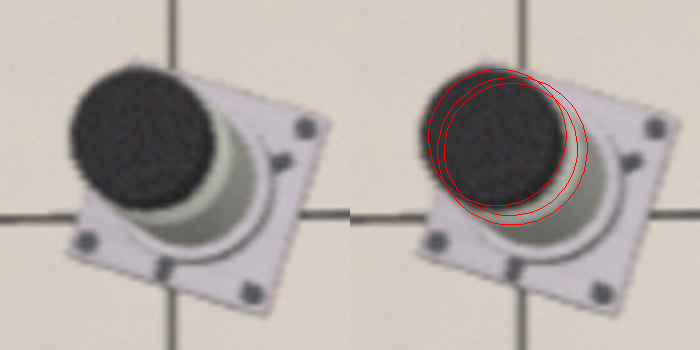

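View pics/cs.png

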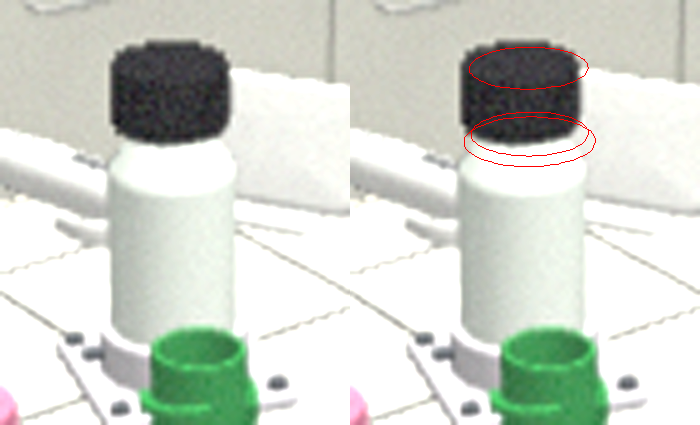

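The crops show the ribbed black cap on the tall white jar. It sits about 1 px left of my overlay in top and 1.5 px left in scene. I'll refine it with a two-camera silhouette fit.

```bash
cat >> h.py <<'E'
from scipy.optimize import minimize
def lidfit(views,c0,ztop,thr=75,H=34,rad=28.5,freez=False):
    K=4;data=[]
    for s,(u0,v0,u1,v1) in views:
        g=s["pixels"][v0:v1,u0:u1].max(2);g=cv2.resize(g,None,fx=K,fy=K,interpolation=cv2.INTER_CUBIC)
        m=(g<thr).astype(np.uint8);n,l,st,_=cv2.connectedComponentsWithStats(m)
        m=(l==1+np.argmax(st[1:,4])).astype(np.uint8);data.append((s,u0,v0,m))
    def f(p):
        e=0;z=p[2] if freez else ztop
        for s,u0,v0,m in data:
            P=np.r_[circ(p,rad,z),circ(p,rad,z-H)]
            q=((proj(s,P)-[u0-.5,v0-.5])*K)
            h=cv2.convexHull((q*16).astype(np.int32));a=np.zeros_like(m);cv2.fillConvexPoly(a,h,1,shift=4)
            e+=(a!=m).sum()/m.sum()
        return e
    x0=np.r_[c0[:2],ztop] if freez else np.array(c0[:2])
    sx=np.vstack([x0]+[x0+6*v for v in np.eye(len(x0))])
    o=minimize(f,x0,method="Nelder-Mead",options=dict(initial_simplex=sx,xatol=.05,fatol=1e-5))
    return o.x.round(1),round(o.fun,3)
E
python3 - <<'E'
from h import *
t=snapshot("top");s=snapshot("scene")
vt=(t,(200,180,270,250));vs=(s,(260,175,330,215))
for thr in (70,100):
  for v in ([vt],[vs],[vt,vs]): print(thr,lidfit(v,(578,272),174,thr))
print(lidfit([vt,vs],(578,272),174,100,freez=True))
vt=(t,(295,185,345,235))
print('short',lidfit([vt],(585,84),111,100))
q=t["pixels"][230:260,215:245].max(2);print(t["pixels"][205:210,225:230].max(2))
# tall plate corners on top image
for p in [(200+87/5,180+242/5),(200+253/5,180+293/5),(200+306/5,180+129/5)]: print(onplane(t,p,6).round(1))
E
```

```text
70 (array([577.2, 274.3]), np.float64(0.034))
70 (array([580.9, 285. ]), np.float64(0.077))
70 (array([576.7, 275.7]), np.float64(0.237))
100 (array([575.8, 273.4]), np.float64(0.551))
100 (array([579.6, 284.2]), np.float64(0.039))
100 (array([576.4, 278.6]), np.float64(0.702))
(array([572.5, 273.4, 179.3]), np.float64(0.595))
short (array([591.6,  84.4]), np.float64(0.568))
[[22 24 23 23 21]
 [23 23 24 23 22]
 [24 21 23 23 24]
 [24 22 23 22 21]
 [22 22 23 23 22]]
[550.8 326.1   6. ]
[525.4 247.4   6. ]
[603.6 222.    6. ]
```

Run:
```python
from h import *
t=snapshot("top");s=snapshot("scene")
for p in [(275,242.6),(315.6,251.6),(284,256.6)]: print('scene bolts',onplane(s,p,6).round(1))
T=r.sense()["tool_pos"]; 
for c in (t,s): print(proj(c,[T,T+[0,0,100]]).round(1))
def ov(s,box,k,name,cs):
    u0,v0,u1,v1=box;im=cv2.resize(s["pixels"][v0:v1,u0:u1,::-1],None,fx=k,fy=k,interpolation=cv2.INTER_CUBIC)
    im=cv2.convertScaleAbs(im,alpha=1.5,beta=15)
    for q in cs: cv2.polylines(im,[((proj(s,q)-[u0-.5,v0-.5])*k).astype(np.int32)],False,(0,0,255),1)
    return im
c=(577.2,274.2)
tr=np.array([460,-186,12])
e=np.array([[538,-99,12],[546,-265,12],[381,-273,12],[374,-107,12],[538,-99,12.]])
L=[circ(c,28.5,174),circ(c,28.5,140),e,[T-[0,60,0],T+[0,60,0]],[T,T+[0,0,200]]]
a=ov(s,(255,170,335,260),4,'',L);b=ov(s,(310,310,470,410),2.25 and 3,'',L);d=ov(s,(60,60,140,180),3,'',L)
cv2.imwrite("pics/o1.png",a);cv2.imwrite("pics/o2.png",b);cv2.imwrite("pics/o3.png",d)
cv2.imwrite("pics/o4.png",ov(t,(10,360,160,440),4,'',L))
H=max(x.shape[0] for x in (a,d));
```

```text
scene bolts [557.6 339.2   6. ]
scene bolts [610.6 234.4   6. ]
scene bolts [531.9 260.8   6. ]
[[ 72.8 389.4]
 [ 46.8 399.8]]
[[101.7 163.5]
 [ 94.2 121.6]]
```

View pics/o1.png

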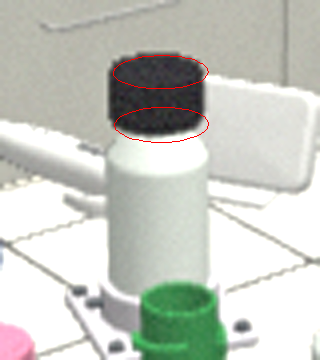

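View pics/o2.png

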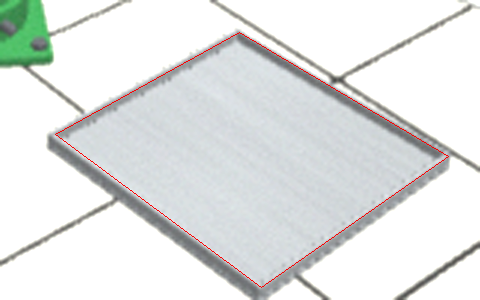

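View pics/o4.png

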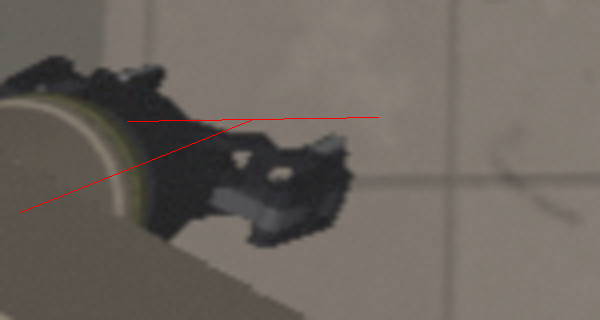

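View pics/o3.png

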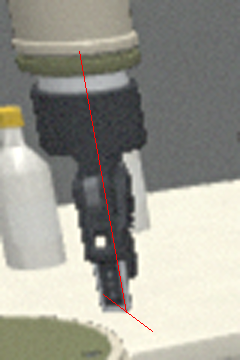

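```bash
cat >> h.py <<'E'
from scipy.spatial.transform import Rotation as Ro
def tool(): 
    q=r.sense();return q,Ro.from_euler("xyz",q["tcp_rot"],degrees=True).as_matrix()
E
python3 - <<'E'
from h import *
q,R=tool();print(R.round(3))
t=snapshot("top");s=snapshot("scene")
T=q["tool_pos"]
for c in (t,s):
  print([proj(c,T+R@np.array(v,float)).round(1).tolist() for v in ((-13,42,0),(-13,-42,0),(-13,57,0),(-13,-57,0),(-73,0,0))])
  print((-c["world_to_cam"][:3,:3].T@c["world_to_cam"][:3,3]).round(0))
im=cv2.convertScaleAbs(cv2.resize(t["pixels"][360:440,0:160,::-1],None,fx=5,fy=5,interpolation=cv2.INTER_CUBIC),alpha=2,beta=30)
for v in ((-13,42,0),(-13,-42,0),(-13,57,0),(-13,-57,0),(-73,0,0)):
  u=(proj(t,T+R@np.array(v,float))[0]-[0,360])*5;cv2.circle(im,tuple(u.astype(int).tolist()),4,(0,0,255),1)
cv2.imwrite("pics/g.png",im)
E
```

```text
[[-0.     0.365  0.931]
 [-0.     0.931 -0.365]
 [-1.    -0.    -0.   ]]
[[[49.3, 382.6]], [[90.2, 398.6]], [[42.0, 379.8]], [[97.6, 401.5]], [[54.3, 396.8]]]
[ 403.   79. 1305.]
[[[102.0, 153.3]], [[99.5, 163.6]], [[102.5, 151.5]], [[99.0, 165.5]], [[96.3, 133.2]]]
[-115. -698.  620.]
```

View pics/g.png

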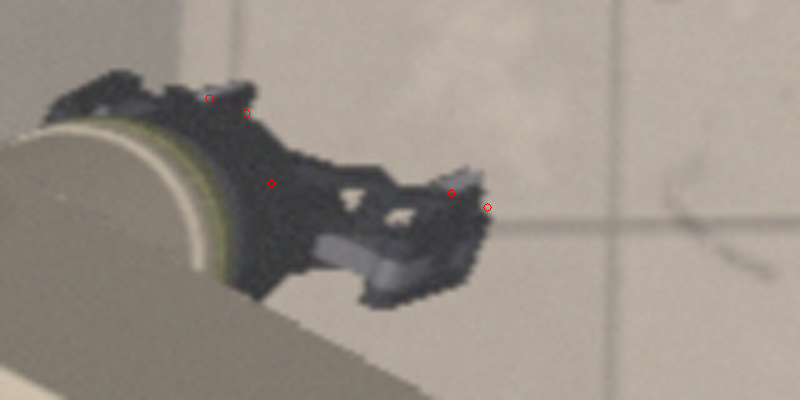

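The pads' projected positions match the top picture to about 1 px, at (49,383) and (90,399). I therefore trust the top camera: lid at (577,274). Scene disagrees with it by about 10 mm in depth. I'll move above the lid and compare again there.

Request:
send_rows:
  offset:
    - [0,-1.3,4.2]
    - [0,-1.3,4.2]
    - [0,-1.3,4.2]
    - [0,-1.3,4.2]
    - [0,-1.3,4.2]
  dr:
    - [0,0,0]
    - [0,0,0]
    - [0,0,0]
    - [0,0,0]
    - [0,0,0]
  grip: [100,100,100,100,100]
  force: 60

```text
time: 1.12
tool_pos: [391.9, 420.4, 231.5]
tcp_rot: [67.6, 90.0, 46.2]
ft_force: [-0.1, 0.3, 0.7]
finger_gap: 85.5
```

Request:
send_rows:
  offset:
    - [0,-1.3,4.2]
    - [0,-1.3,4.2]
    - [0,-1.3,4.2]
    - [0,-1.3,4.2]
    - [0,-1.3,4.2]
  dr:
    - [0,0,0]
    - [0,0,0]
    - [0,0,0]
    - [0,0,0]
    - [0,0,0]
  grip: [100,100,100,100,100]

```text
time: 1.75
tool_pos: [563.7, 283.2, 231.4]
tcp_rot: [60.4, 90.0, 38.9]
ft_force: [0.7, 0.4, -0.7]
finger_gap: 85.4
```

Request:
send_rows:
  offset:
    - [0,0,0]
    - [0,0,0]
    - [0,0,0]
    - [0,0,0]
    - [0,0,0]
  dr:
    - [10,0,0]
    - [10,0,0]
    - [10,0,0]
    - [10,0,0]
    - [10,0,0]
  grip: [100,100,100,100,100]

```text
time: 2.38
tool_pos: [562.6, 284.1, 231.3]
tcp_rot: [51.1, 90.0, -20.6]
ft_force: [0.6, 0.4, -0.4]
finger_gap: 85.2
```

Request:
send_rows:
  offset:
    - [0,0,0]
    - [0,0,0]
    - [0,0,0]
  dr:
    - [9,0,0]
    - [9,0,0]
    - [0,0,0]
  grip: [100,100,100]

```text
time: 2.75
tool_pos: [562.6, 284.2, 231.3]
tcp_rot: [77.1, 90.0, -12.3]
ft_force: [0.3, 0.2, 0.2]
finger_gap: 85.5
```

```bash
cat >> h.py <<'E'
def go(c,tcpz):
    q,R=tool();d=np.array([c[0],c[1],tcpz])-q["tool_pos"];print("t",round(q["time"],2),"tcp",q["tool_pos"].round(1),"offset cm",(R.T@d/10).round(2),"yaw y",np.degrees(np.arctan2(R[1,1],R[0,1])).round(1),"tilt",np.degrees(np.arccos(-R[2,0])).round(2),"j",q["joint_pos"].round(1),"F",q["ft_force"].round(1),"gap",round(q["finger_gap"],1))
E
python3 - <<'E'
from h import *
go((577.2,274.2),180)
for n,b,k in (("top",(190,160,270,240),7),("scene",(250,120,340,220),6)):
    s=snapshot(n);T=r.sense()["tool_pos"];R=tool()[1]
    im=cv2.convertScaleAbs(cv2.resize(s["pixels"][b[1]:b[3],b[0]:b[2],::-1],None,fx=k,fy=k,interpolation=cv2.INTER_CUBIC),alpha=1.7,beta=25)
    for v in ((-13,42,11),(-13,42,-11),(-13,-42,11),(-13,-42,-11)):
        u=(proj(s,T+R@np.array(v,float))[0]-[b[0]-.5,b[1]-.5])*k;cv2.circle(im,tuple(u.astype(int).tolist()),4,(0,0,255),1)
    cv2.imwrite(f"pics/h_{n}.png",im)
E
```

```text
t 2.75 tcp [562.6 284.2 231.3] offset cm [5.13 1.45 1.02] yaw y 0.6 tilt 0.0 j [22.1 12.1 80.1 -0.  87.8 21.5] F [0.3 0.2 0.2] gap 85.5
```

View pics/h_top.png

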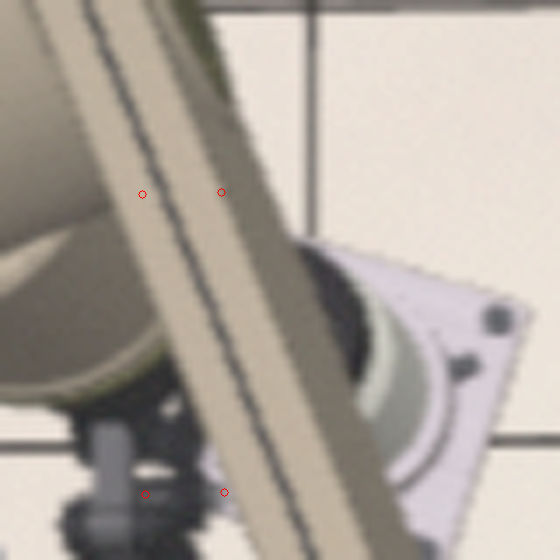

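View pics/h_scene.png

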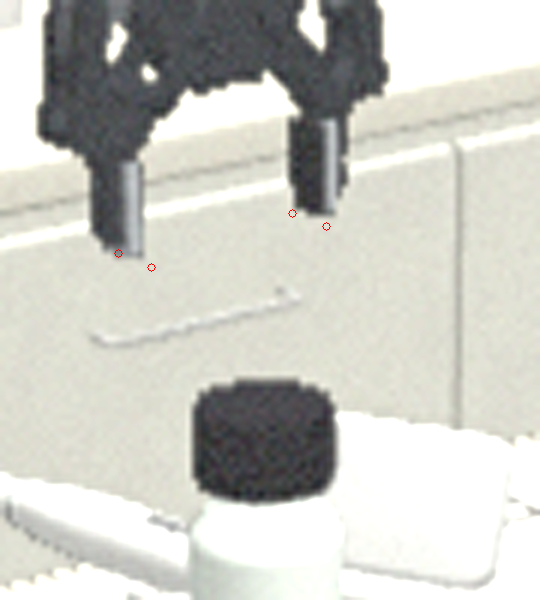

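In scene the pads appear about 1.5 px left and 1.9 px above their prediction, the same bias the lid shows. The scene error is therefore a calibration offset, and (577,274) stands. I'll centre and lower partway.

Request:
send_rows:
  offset:
    - [0,1.45,1.0]
    - [2,0,0]
    - [2,0,0]
    - [0,0,0]
  dr:
    - [0,0,0]
    - [0,0,0]
    - [0,0,0]
    - [0,0,0]
  grip: [100,100,100,100]

```text
time: 3.35
tool_pos: [575.1, 273.6, 187.0]
tcp_rot: [-70.8, 89.6, -160.2]
ft_force: [-0.5, -0.3, 0.7]
finger_gap: 85.4
```

Run:
```python
from h import *
go((577.2,274.2),137)
s=snapshot("scene");b=(250,120,340,220);k=6
im=cv2.convertScaleAbs(cv2.resize(s["pixels"][b[1]:b[3],b[0]:b[2],::-1],None,fx=k,fy=k,interpolation=cv2.INTER_CUBIC),alpha=1.7,beta=25)
cv2.imwrite(f"pics/h2.png",im)
```

```text
t 3.35 tcp [575.1 273.6 187. ] offset cm [ 5.    0.25 -0.07] yaw y 0.6 tilt 0.38 j [20.8 14.8 81.7  0.  83.9 20.2] F [-0.5 -0.3  0.7] gap 85.4
```

View pics/h2.png

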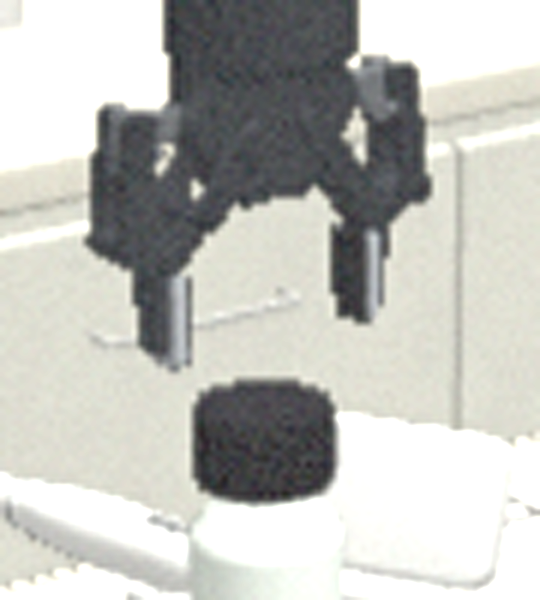

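The fingertips straddle the lid evenly: tips at crop columns 165 and 360, lid centre at 265. Going down.

Request:
send_rows:
  offset:
    - [1.5,0,0]
    - [1.5,0,0]
    - [1.5,0,0]
    - [0,0,0]
    - [0,0,0]
  dr:
    - [0,0,0]
    - [0,0,0]
    - [0,0,0]
    - [0,0,0]
    - [0,0,0]
  grip: [100,100,100,100,100]

```text
time: 4.03
tool_pos: [577.3, 274.4, 146.5]
tcp_rot: [115.1, 90.0, 25.7]
ft_force: [0.1, -0.5, 0.0]
finger_gap: 85.4
```

Run:
```python
from h import *
go((577.2,274.2),137)
```

```text
t 4.03 tcp [577.3 274.4 146.5] offset cm [ 0.95 -0.01  0.02] yaw y 0.6 tilt 0.01 j [20.8 16.4 84.1  0.  79.5 20.2] F [ 0.1 -0.5  0. ] gap 85.4
```

Request:
send_rows:
  offset:
    - [0.8,0,0]
    - [0,0,0]
    - [0,0,0]
    - [0,0,0]
    - [0,0,0]
  dr:
    - [0,0,0]
    - [0,0,0]
    - [0,0,0]
    - [0,0,0]
    - [0,0,0]
  grip: [100,60,40,40,40]
  force: 60

```text
time: 4.65
tool_pos: [576.1, 274.3, 138.8]
tcp_rot: [-80.4, 89.9, -169.8]
ft_force: [-7.1, -1.8, 4.7]
finger_gap: 56.4
```

Request:
send_rows:
  offset:
    - [0,0,0]
    - [0,0,0]
    - [0,0,0]
  dr:
    - [0,0,0]
    - [0,0,0]
    - [0,0,0]
  grip: [20,20,20]

```text
time: 5.03
tool_pos: [576.2, 274.3, 138.8]
tcp_rot: [-79.6, 89.9, -169.0]
ft_force: [-7.6, -0.5, 6.5]
finger_gap: 56.3
```

Run:
```python
from h import *
go((577.2,274.2),137)
s=snapshot("scene");b=(250,140,340,220);k=6
im=cv2.convertScaleAbs(cv2.resize(s["pixels"][b[1]:b[3],b[0]:b[2],::-1],None,fx=k,fy=k,interpolation=cv2.INTER_CUBIC),alpha=1.7,beta=25)
cv2.imwrite(f"pics/h3.png",im)
```

```text
t 5.03 tcp [576.2 274.3 138.8] offset cm [0.18 0.11 0.01] yaw y 0.6 tilt 0.12 j [20.8 16.7 84.5  0.  78.9 20.2] F [-7.6 -0.5  6.5] gap 56.3
```

View pics/h3.png

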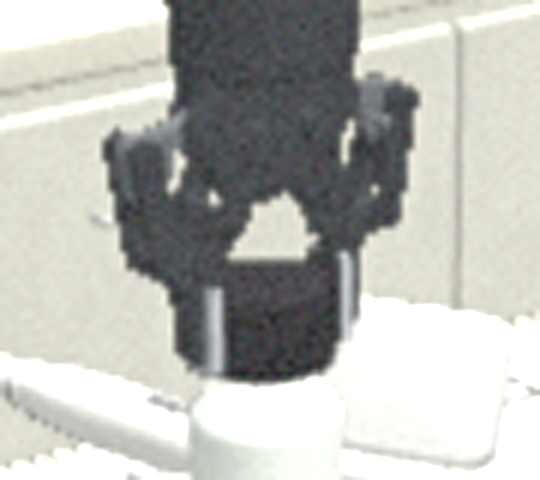

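The pads are fully on the lid, gap 56.3 mm. The side force says the centre is about 1 mm off, so I'll shift by that and start turning anticlockwise, which is −x.

Request:
send_rows:
  offset:
    - [0,-0.1,0]
    - [0,0,0]
    - [0,0,0]
    - [0,0,0]
    - [0,0,0]
  dr:
    - [0,0,0]
    - [-8,0,0]
    - [-8,0,0]
    - [-8,0,0]
    - [0,0,0]
  grip: [20,20,20,20,20]

```text
time: 5.7
tool_pos: [576.6, 274.6, 138.9]
tcp_rot: [86.9, 89.9, 21.4]
ft_force: [-0.2, 0.5, 3.0]
finger_gap: 56.5
```

Run:
```python
from h import *
go((576.2,274.2),138.8); print(r.sense()["wrist_torque"].round(2))
```

```text
t 5.7 tcp [576.6 274.6 138.9] offset cm [ 0.01 -0.05  0.02] yaw y 24.5 tilt 0.06 j [20.9 16.6 84.6  0.  78.7 -3.7] F [-0.2  0.5  3. ] gap 56.5
[-0.    0.17 -0.01]
```

Request:
send_rows:
  offset:
    - [0,0,0]
    - [0,0,0]
    - [0,0,0]
    - [0,0,0]
    - [0,0,0]
  dr:
    - [-10,0,0]
    - [-10,0,0]
    - [-10,0,0]
    - [-10,0,0]
    - [-10,0,0]
  grip: [20,20,20,20,20]

```text
time: 6.32
tool_pos: [576.9, 274.7, 138.9]
tcp_rot: [40.5, 89.9, 25.1]
ft_force: [0.5, 1.6, 2.4]
finger_gap: 56.3
```

Request:
send_rows:
  offset:
    - [0,0,0]
    - [0,0,0]
    - [0,0,0]
    - [0,0,0]
    - [0,0,0]
  dr:
    - [-10,0,0]
    - [-10,0,0]
    - [-10,0,0]
    - [-10,0,0]
    - [0,0,0]
  grip: [20,20,20,20,20]

```text
time: 6.95
tool_pos: [577.1, 275.5, 139.0]
tcp_rot: [18.5, 89.8, 43.1]
ft_force: [1.0, 5.0, 1.1]
finger_gap: 56.4
```

Run:
```python
from h import *
go((576.2,274.2),138.8); print(r.sense()["wrist_torque"].round(2))
```

```text
t 6.95 tcp [577.1 275.5 139. ] offset cm [ 0.02 -0.08 -0.13] yaw y 114.5 tilt 0.19 j [ 20.9  16.6  84.6   0.1  78.6 -93.7] F [1.  5.  1.1] gap 56.4
[ 0.77 -0.27  0.02]
```

Request:
send_rows:
  offset:
    - [0,0,0]
    - [0,0,0]
    - [-0.5,0,0]
    - [0,0,0]
  dr:
    - [-9,0,0]
    - [0,0,0]
    - [0,0,0]
    - [0,0,0]
  grip: [20,20,20,20]

```text
time: 7.45
tool_pos: [576.8, 275.7, 143.6]
tcp_rot: [17.4, 89.8, 50.8]
ft_force: [3.0, 6.3, -1.6]
finger_gap: 56.4
```

Run:
```python
from h import *
go((576.2,274.2),138.8); print(r.sense()["wrist_torque"].round(2))
```

```text
t 7.45 tcp [576.8 275.7 143.6] offset cm [ 0.48 -0.09 -0.14] yaw y 123.4 tilt 0.17 j [ 2.090e+01  1.640e+01  8.440e+01  1.000e-01  7.910e+01 -1.025e+02] F [ 3.   6.3 -1.6] gap 56.4
[ 0.99 -0.37  0.06]
```

It came up 5 mm with no resistance, so the threads are free. Lifting clear.

Request:
send_rows:
  offset:
    - [-1.5,0,0]
    - [-2,0,0]
    - [-2,0,0]
    - [-2,0,0]
    - [-2,0,0]
  dr:
    - [0,0,0]
    - [0,0,0]
    - [0,0,0]
    - [0,0,0]
    - [0,0,0]
  grip: [20,20,20,20,20]

```text
time: 8.07
tool_pos: [576.4, 274.3, 240.1]
tcp_rot: [-16.8, 90.0, 16.8]
ft_force: [-0.9, -0.1, -0.6]
finger_gap: 56.3
```

Run:
```python
from h import *
go((460,-186),240)
for n,b,k in (("scene",(220,80,380,240),3),("top",(150,120,310,280),3)):
    s=snapshot(n)
    im=cv2.convertScaleAbs(cv2.resize(s["pixels"][b[1]:b[3],b[0]:b[2],::-1],None,fx=k,fy=k,interpolation=cv2.INTER_CUBIC),alpha=1.5,beta=25)
    cv2.imwrite(f"pics/l_{n}.png",im)
```

```text
t 8.07 tcp [576.4 274.3 240.1] offset cm [-1.000e-02 -3.193e+01 -3.514e+01] yaw y 123.6 tilt 0.05 j [  20.8   13.1   78.    -0.    88.8 -102.7] F [-0.9 -0.1 -0.6] gap 56.3
```

View pics/l_scene.png

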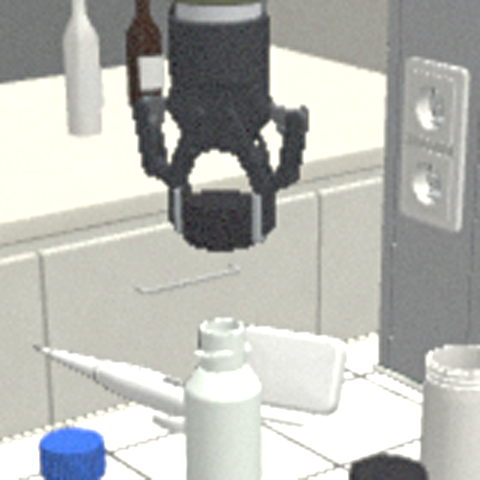

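The lid is in the gripper above the bare neck (crop 222,325). Joint 6 would run close to its limit on the way to the tray, so I'll turn back 40° first.

Request:
send_rows:
  offset:
    - [0,0,0]
    - [0,0,0]
    - [0,0,0]
    - [0,0,0]
    - [0,0,0]
  dr:
    - [10,0,0]
    - [10,0,0]
    - [10,0,0]
    - [10,0,0]
    - [0,0,0]
  grip: [20,20,20,20,20]

```text
time: 8.8
tool_pos: [575.9, 274.2, 237.5]
tcp_rot: [-151.6, 89.9, -157.9]
ft_force: [1.0, 0.5, 0.0]
finger_gap: 56.3
```

Run:
```python
from h import *
go((460,-186),240)
```

```text
t 8.8 tcp [575.9 274.2 237.5] offset cm [ -0.21 -47.02  -6.42] yaw y 83.6 tilt 0.07 j [ 20.9  13.2  78.2  -0.   88.7 -62.8] F [1.  0.5 0. ] gap 56.3
```

Request:
send_rows:
  offset:
    - [0,-4.7,-0.64]
    - [0,-4.7,-0.64]
    - [0,-4.7,-0.64]
    - [0,-4.7,-0.64]
    - [0,-4.7,-0.64]
  dr:
    - [0,0,0]
    - [0,0,0]
    - [0,0,0]
    - [0,0,0]
    - [0,0,0]
  grip: [20,20,20,20,20]

```text
time: 9.43
tool_pos: [517.5, 43.0, 238.1]
tcp_rot: [-126.2, 90.0, -132.3]
ft_force: [0.5, 0.4, -0.8]
finger_gap: 56.1
```

Request:
send_rows:
  offset:
    - [0,-4.7,-0.64]
    - [0,-4.7,-0.64]
    - [0,-4.7,-0.64]
    - [0,-4.7,-0.64]
    - [0,-4.7,-0.64]
  dr:
    - [0,0,0]
    - [0,0,0]
    - [0,0,0]
    - [0,0,0]
    - [0,0,0]
  grip: [20,20,20,20,20]

```text
time: 10.05
tool_pos: [459.4, -187.0, 238.2]
tcp_rot: [-3.2, 90.0, -9.3]
ft_force: [0.4, -1.0, 0.1]
finger_gap: 56.3
```

Run:
```python
from h import *
go((460,-186),2)
```

```text
t 10.05 tcp [ 459.4 -187.   238.2] offset cm [23.62  0.1   0.04] yaw y 83.9 tilt 0.01 j [ -28.1   -9.   100.9    0.    88.1 -111.9] F [ 0.4 -1.   0.1] gap 56.3
```

Request:
send_rows:
  offset:
    - [4.5,0,0]
    - [4.5,0,0]
    - [4.5,0,0]
    - [4.5,0,0]
    - [2.5,0,0]
  dr:
    - [0,0,0]
    - [0,0,0]
    - [0,0,0]
    - [0,0,0]
    - [0,0,0]
  grip: [20,20,20,20,20]

```text
time: 10.68
tool_pos: [458.2, -184.7, 30.3]
tcp_rot: [158.4, 89.8, 152.3]
ft_force: [0.5, 0.2, -0.3]
finger_gap: 56.4
```

Request:
send_rows:
  offset:
    - [1.5,0,0]
    - [0.5,0,0]
    - [0,0,0]
    - [0,0,0]
  dr:
    - [0,0,0]
    - [0,0,0]
    - [0,0,0]
    - [0,0,0]
  grip: [20,20,20,20]

```text
time: 11.18
tool_pos: [461.1, -186.1, 14.6]
tcp_rot: [-21.2, 89.9, -27.6]
ft_force: [0.3, -0.8, -1.3]
finger_gap: 56.4
```

Run:
```python
from h import *
go((460,-186),2)
s=snapshot("scene");b=(310,250,470,410);k=4
im=cv2.convertScaleAbs(cv2.resize(s["pixels"][b[1]:b[3],b[0]:b[2],::-1],None,fx=k,fy=k,interpolation=cv2.INTER_CUBIC),alpha=1.2,beta=5)
cv2.imwrite(f"pics/p1.png",im[:600])
```

```text
t 11.18 tcp [ 461.1 -186.1   14.6] offset cm [ 1.26 -0.   -0.11] yaw y 83.6 tilt 0.13 j [ -27.9    4.5  112.6    0.    62.8 -111.5] F [ 0.3 -0.8 -1.3] gap 56.4
```

View pics/p1.png

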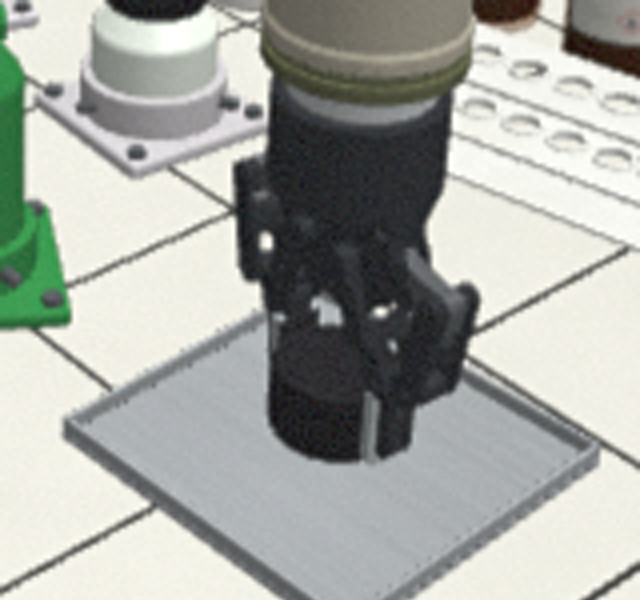

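The lid is over the middle of the tray, about 12 mm up. Creeping down.

Request:
send_rows:
  offset:
    - [0.5,0,0]
    - [0.4,0,0]
    - [0,0,0]
    - [0,0,0]
  dr:
    - [0,0,0]
    - [0,0,0]
    - [0,0,0]
    - [0,0,0]
  grip: [20,20,20,20]

```text
time: 11.72
tool_pos: [460.0, -185.5, 4.2]
tcp_rot: [153.9, 90.0, 147.5]
ft_force: [0.1, 0.1, -0.3]
finger_gap: 56.5
```

Request:
send_rows:
  offset:
    - [0.2,0,0]
    - [0,0,0]
    - [0,0,0]
  dr:
    - [0,0,0]
    - [0,0,0]
    - [0,0,0]
  grip: [20,20,20]

```text
time: 12.1
tool_pos: [460.1, -185.6, 2.3]
tcp_rot: [151.1, 90.0, 144.7]
ft_force: [-0.8, -0.1, -1.0]
finger_gap: 56.0
```

Request:
send_rows:
  offset:
    - [0.1,0,0]
    - [0,0,0]
    - [0,0,0]
  dr:
    - [0,0,0]
    - [0,0,0]
    - [0,0,0]
  grip: [20,20,20]

```text
time: 12.48
tool_pos: [460.2, -185.6, 2.0]
tcp_rot: [-43.8, 90.0, -50.2]
ft_force: [-2.6, 3.0, 7.7]
finger_gap: 56.4
```

Contact at 7.7 N with TCP z at 2.0. Opening, then a straight retreat.

Request:
send_rows:
  offset:
    - [0,0,0]
    - [0,0,0]
    - [0,0,0]
    - [0,0,0]
    - [0,0,0]
  dr:
    - [0,0,0]
    - [0,0,0]
    - [0,0,0]
    - [0,0,0]
    - [0,0,0]
  grip: [75,85,100,100,100]

```text
time: 13.1
tool_pos: [460.0, -185.6, 1.2]
tcp_rot: [161.5, 90.0, 155.0]
ft_force: [0.7, -0.4, -0.3]
finger_gap: 85.4
```

Request:
send_rows:
  offset:
    - [-1,0,0]
    - [-2,0,0]
    - [-3,0,0]
    - [-4,0,0]
    - [-5,0,0]
  dr:
    - [0,0,0]
    - [0,0,0]
    - [0,0,0]
    - [0,0,0]
    - [0,0,0]
  grip: [100,100,100,100,100]

```text
time: 13.72
tool_pos: [459.4, -185.2, 152.5]
tcp_rot: [159.9, 89.9, 153.5]
ft_force: [0.7, 0.0, -0.2]
finger_gap: 84.8
```

Request:
send_rows:
  offset:
    - [-4,0,0]
    - [-2,0,0]
    - [0,4,0]
    - [0,4,0]
    - [0,0,0]
  dr:
    - [0,0,0]
    - [0,0,0]
    - [0,0,0]
    - [0,0,0]
    - [0,0,0]
  grip: [100,100,100,100,100]

```text
time: 14.35
tool_pos: [469.3, -104.0, 212.2]
tcp_rot: [22.5, 89.9, 16.3]
ft_force: [-0.7, -0.6, -0.2]
finger_gap: 85.5
```

Run:
```python
from h import *
go((460,-186),2)
for n,b,k in (("scene",(310,250,470,410),3),("top",(360,190,520,320),4)):
    s=snapshot(n)
    im=cv2.convertScaleAbs(cv2.resize(s["pixels"][b[1]:b[3],b[0]:b[2],::-1],None,fx=k,fy=k,interpolation=cv2.INTER_CUBIC),alpha=1.4,beta=5)
    cv2.imwrite(f"pics/f_{n}.png",im)
    if n=="scene": print(lidfit([(s,(360,300,430,390))],(460,-186),37,80))
```

```text
t 14.35 tcp [ 469.3 -104.   212.2] offset cm [21.01 -8.26 -0.05] yaw y 83.8 tilt 0.06 j [ -18.6  -10.9  105.2    0.    85.6 -102.4] F [-0.7 -0.6 -0.2] gap 85.5
(array([ 461.5, -182.3]), np.float64(0.063))
```

View pics/f_scene.png

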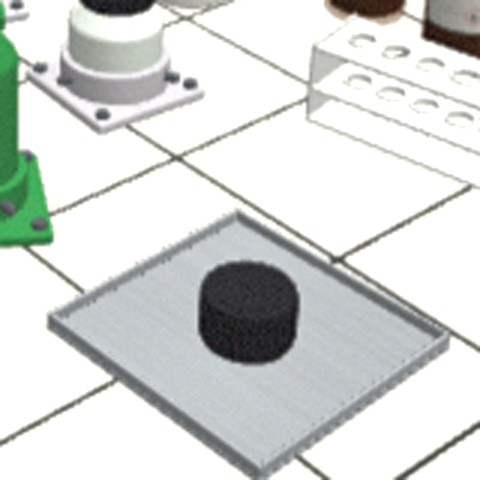

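View pics/f_top.png

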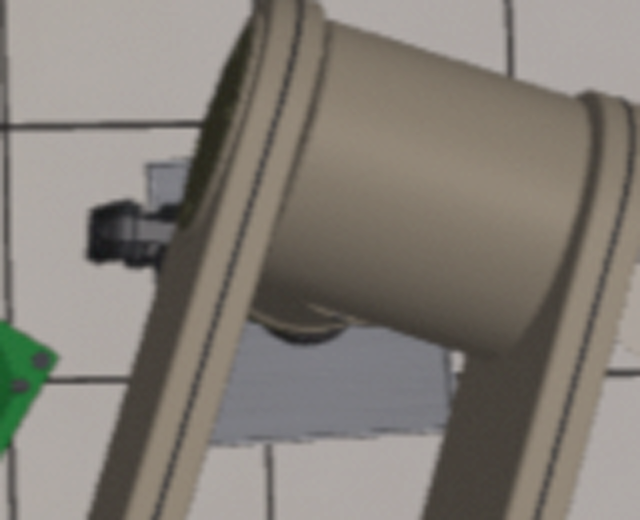

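In scene the lid lies flat and upright in the middle of the tray (crop 248,310). It fits to (461.5,−182), and the arm is clear of everything.

Run:
```python
from bench import workorder
print(workorder.hand_in())
```

```text
the job is handed in; nothing more can be done
None
```

I turned the tall jar's black lid about 123° anticlockwise in one grip. It then lifted off with almost no resistance, and I set it down upright near the middle of the steel tray. I handed the job in at about 14.4 s of the 45 s allowed; the hand-in reports no verdict.

**Last checks:** the scene picture shows the lid flat, right way up and clear of the gripper. It fits to about (461, −182) mm, against a tray centre of about (460, −186) mm. The wrist force was near zero after release. I planned no contact with the short jar or the green jar, and nothing in the force readings suggested any.

**Disagreements:**
- **Cameras:** the scene camera put the jar about 10 mm away from where the top camera did. The gripper's own projection showed the same shift in the scene view, so I used the top camera; side force in the grip then showed about 1 mm of error.
- **Final top view:** the arm blocked the lid, so its final position rests on the scene picture and the robot's readings alone.

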